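# Clear the reject and hold the spring clamp open

## Robot

A 7-joint arm with a two-finger parallel gripper is mounted at the origin on a cart in front of the work surface, level with it; the furniture and walls round the work are solid. World frame = base frame: x ahead of the robot, y to its left, z up, the work surface at z = 0. Lengths are in m, angles in rad, forces in N, time in s.
With the tool pointing down it reaches from about 0.425 to 0.875 m from the base axis. Payload 4.7 kg.
Tool frame: the origin (TCP) lies at the centre of the arm's flange, where the gripper is bolted on; the fingertips stand 182 mm ahead of it and the grasp point (between the pads) lies ahead of it (ctrl.hold_point_z is the z of the grasp point in the tool frame, in m); z points along the fingers, y is the direction in which the jaws open and shut (so a half turn about z gives the same grasp; the last joint's range is limited). The gripper opens to 87 mm and grips with 3 to 60 N. Pads are 19 mm wide; open, the fingers measure 117 mm over their backs; the gripper's body (75 mm by 190 mm) begins 51 mm behind the grasp point.
Start: joints at [-1.316, 0.321, -0.07, 1.45, 0.023, 1.371, -0.057], TCP at [0.155, 0.631, 0.405] pointing down, gripper open.
Joint ranges: [-2.86, 2.86], [-0.3, 2.09], [-1.38, 1.24], [0.06, 2.45], [-1.56, 4.7], [0.09, 2.05], [-2.69, 2.69]. Speed limits (rad/s): [2.57, 2.57, 3.14, 3.14, 3.14, 3.14, 3.14].

## Interface

Orientations are given as a rotation vector (axis times angle).
In Python, from bench import get_state, imaging, workorder, ctrl gives the robot as it stands.
- The arm moves only by the tool step_arm, never from a script. Its argument "increments" is a list of rows, each an object of numbers: "claw": the opening, from 0 (shut) to 1 (fully open); "tx", "ty", "tz": the shift along the tool's x, y, z in m; "spin": the turn about the tool's z in degrees. A call has 1 to 8 rows; each row is the pose to reach, as a shift and turn from the pose commanded when the call began, along the tool's axes at that moment; what a row does not reach only later rows make up. A row lasts 1/12 s, in which the tool goes at most 41.7 mm and 7.16 degrees, less where a joint would pass 70% of its speed; a pose out of reach is approached as far as the arm can. A call with a gripper value outside its range is refused whole. The fingers move at their own pace and stop on an object; "force" is the grip in N (left out, the last holds). Time passes only in rows, so rows that repeat a pose let the fingers close. It gives the time, the measured TCP pose, the force and the opening at its end, in the units of the state.
- get_state(): the state, without advancing time (a new reading comes with each control period).
- imaging.get_image(name): name is "side" or "top"; returns the picture (384x512x3 uint8, blue, green, red); there is no depth.
- imaging.camera_params(name): a dict with "intrinsics" (3x3 intrinsics, pixels), "distortion" ([k1, k2, p1, p2, k3] as OpenCV has them; the pictures are not rectified), "camera_from_world" (4x4, takes a point from world to camera coordinates). Camera axes: x right, y down, z forward; pixel columns grow to the right and rows downward; lengths in m; the calibration is good to about 2 mm. A picture is of the moment at which its call begins. camera_params takes no time and is no camera call.
- workorder.close_job(): hands the job in, once; it reports no verdict.
The state is a dict: "time": time; "joint_positions": joint angles; "qd": joint speeds; "joint_torque": joint torques, N m; "position": TCP position; "tool_rot": TCP orientation; "ft_force": force on the tool from outside, world axes, zero at the start; "torque": the same for the moment, N m; "grip_width": opening from 0.0 (shut) to 1.0 (fully open).
Only numpy, scipy, OpenCV 4.12 (cv2) and the standard library are available. Lean on these libraries where they do the work, as an engineer would, in place of code of your own. Each camera call takes 0.05 s, during which the arm holds its last target. There are 200 camera calls.

## Task

Clear the spring clamping fixture for its next part: take the rejected metal adapter off the fixture's nest and drop it into the red reject bin. Then take the slide's yellow grip, pull the spring-return slide out until its black pointer is level with the red index mark, and keep holding it there: the program finishes with the gripper still holding the slide open at the mark. Leave the blue bin with its good adapters, and the other things on the table, where they are.

Things in the scene. Friction and masses are not known exactly. Their poses are not given: they have to be found in the camera images.
- fixture: bolted-down clamping fixture: dark steel plate 235 x 100 x 12 mm, from x = -100 to +135 mm of its origin, which lies on the table under the yellow grip's centre when the slide is home. +x points roughly to the robot's left, to the aluminium anvil (48 mm high, front face at x = +111); the slide is pulled along -x, roughly to the robot's right. A guide block 38 mm high stands at x = -87 mm
- carriage (a joint): travel of the spring-return slide from home, m: 0 home, grows as it is pulled along the fixture's -x, hard stop at 0.065. The spring pulls it home with about 5 N at 0 and 1.2 N more per 10 mm; let go, it runs home. The slide is a grey block 66 x 62 mm (fixture x from -16 to +52 mm at home, jaw pad included), its top 39 mm above the table
- grip (a point): point in the slide's yellow upright grip, 65 mm above the table; the grip is a block 14 mm along fixture x and 32 mm along fixture y, from 39 to 82 mm above the table, centred on this point in x and y; take it from above
- pointer (a point): tip of the slide's small black pointer, 43 mm to fixture +y of the grip's centre and at the same fixture x, 21.5 mm above the table, over a white graduated strip
- mark: red index clamp on the fixture plate's +y edge, 6 mm wide along x, 26 mm high, with a red line across the white strip; each time in another place, 30 to 52 mm of slide travel from home. Origin at table height on the fixture's centre line at the x of the mark's middle (the red clamp itself is at y = +47 to +57 mm); axes parallel to the fixture's. Pointer level with it: same x in this frame
- nest (a point): centre of the top of the nest on the fixture (fixture x = +83, y = 0 mm, 26 mm above the table): a black rubber-topped block 52 x 30 mm; the plate around it is 12 mm high. The rejected adapter lies on it. Well beyond the fixture (80 mm or more from anything handled) a power strip hangs 0.53 m above the table
- reject: the rejected fibre adapter: a metal block 12 x 14 x 12 mm with a thinner tube at each end, 34 mm long overall along its y, 30 g; it lies on the nest with its length roughly along fixture x. Origin: centre of its underside; it is taken across its 12 mm (its x)
- reject_bin: red open bin, loose, 450 g, outside 80 (x) x 110 (y) x 40 mm high, walls and floor 3 mm, rim lip to 86 x 116 mm. Origin: centre of its underside. Empty at the start
- good_bin: blue open bin, the same size and kind as the red one, holding two good adapters; leave it. The red and blue bins may be in either place
- good_a: good adapter in the blue bin, like the rejected one; leave it
- good_b: good adapter in the blue bin, like the rejected one; leave it
- cleaver: black fibre cleaver 85 x 58 x 51 mm with a red button, origin under its centre; leave it
- usb: white memory stick 54 x 18 x 8 mm, origin under its centre; leave it
- tweezer: steel tweezers 122 mm long along their y, 8 mm high, origin under their centre; leave them
- fusion_splicer: dark fibre splicer, fixed, about 190 x 190 mm, with its lids open up to 200 mm above the table; it stands between the fixture and the bins: carry above it or in front of it. Origin: centre of its underside
- stand: small black fibre stand, plate 25 x 62 mm, post to 95 mm high, origin under its centre; leave it

How it is judged:
By the outcome, as a careful person would: the job done as asked, in the order asked, and still so for the second after the job is handed in, while the arm keeps its last pose, push and grip.
It also fails if it takes over 58 s, if anything falls off the work surface, if the arm or the gripper's body presses on something with over 40 N, if the wrist force passes 120 N, or if a joint passes its speed limit or range.

## Working session

There is one attempt and no reset: what is moved stays moved. The work goes in short steps, Python scripts to look and compute and a tool call to move; the robot and the scene stay as the last step left them, time stands still between calls to the robot, and variables do not carry over. Pictures are saved under pics/ and viewed, on a budget of 10 in all, crops included, one or two more only if the job needs it, and the job is handed in when it is done.

Besides the shell and the picture viewer there is one more tool, called as name(argument=value, ...), one argument or row to a line, values as JSON. step_arm: Moves the arm, as the interface text tells. Its arguments: {"type":"object","properties":{"increments":{"type":"array"},"force":{"type":"number"}},"required":["increments"]}

```bash
mkdir -p pics; ls
cat > h.py <<'E'
import numpy as np, cv2
from bench import get_state, imaging, workorder, ctrl
def ray(n,uv):
    p=imaging.camera_params(n);K=np.array(p["intrinsics"]);T=np.array(p["camera_from_world"])
    q=cv2.undistortPoints(np.array(uv,float).reshape(-1,1,2),K,np.array(p["distortion"])).reshape(-1,2)
    d=np.c_[q,np.ones(len(q))]@T[:3,:3]; return -T[:3,:3].T@T[:3,3], d
def onz(n,uv,z):
    o,d=ray(n,uv); return o+d*((z-o[2])/d[:,2])[:,None]
def proj(n,P):
    p=imaging.camera_params(n);T=np.array(p["camera_from_world"])
    return cv2.projectPoints(np.array(P,float).reshape(-1,1,3),cv2.Rodrigues(T[:3,:3])[0],T[:3,3],np.array(p["intrinsics"]),np.array(p["distortion"]))[0].reshape(-1,2)
E
python3 - <<'E'
from h import *
s=get_state();print(s,ctrl.hold_point_z)
for n in("top","side"):
    im=imaging.get_image(n);cv2.imwrite(f"pics/{n}0.png",im);print(n,ray(n,[[256,192]]))
a=[cv2.imread(f"pics/{n}0.png") for n in("top","side")]
cv2.imwrite("pics/top0b.png",cv2.resize(a[0],(800,600)));cv2.imwrite("pics/side0b.png",cv2.resize(a[1],(800,600)))
E
```

```text
pics
{'time': 0.0, 'joint_positions': array([-1.3158974 ,  0.32182278, -0.07008203,  1.45165888,  0.02258843,
        1.3708163 , -0.05691717]), 'qd': array([ 0.00093417, -0.00147978, -0.00083923,  0.00071221,  0.00017196,
       -0.00067816, -0.00073253]), 'joint_torque': array([ 9.76675947e-04, -4.91312420e+01, -4.03412059e-01, -3.12520838e+01,
       -6.37270161e-02,  4.39820113e-02,  1.73934013e-04]), 'position': array([0.15499293, 0.63103901, 0.4036694 ]), 'tool_rot': array([-3.77302855e-01, -3.11870851e+00,  3.00503400e-03]), 'ft_force': array([-0.47548233,  1.05207347,  0.72500607]), 'torque': array([ 0.04648812,  0.01510197, -0.01218354]), 'grip_width': 1.0015098722802676} 0.1635
top (array([0.51803667, 0.03604615, 1.13507194]), array([[ 0.07176417,  0.022809  , -0.99720174]]))
side (array([0.25961114, 0.6760057 , 0.70724571]), array([[ 0.36104631, -0.64705009, -0.67161838]]))
```

View pics/top0b.png

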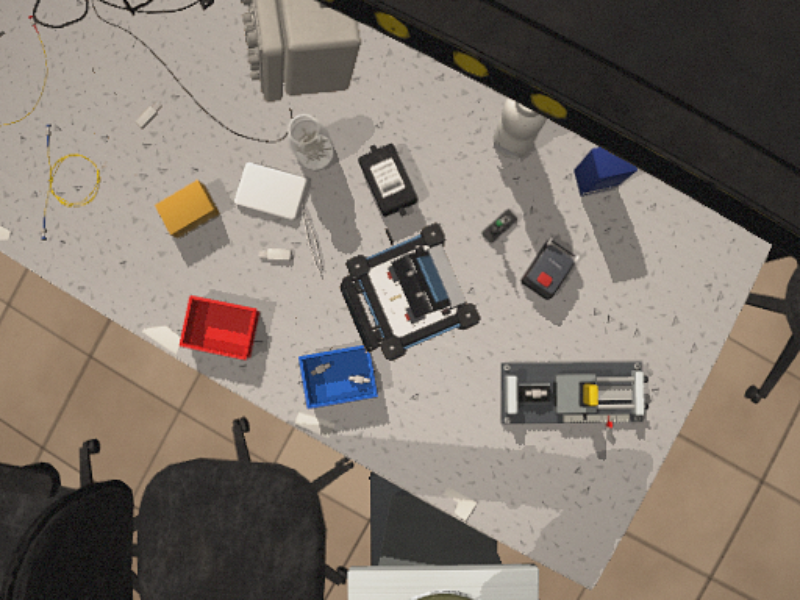

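View pics/side0b.png

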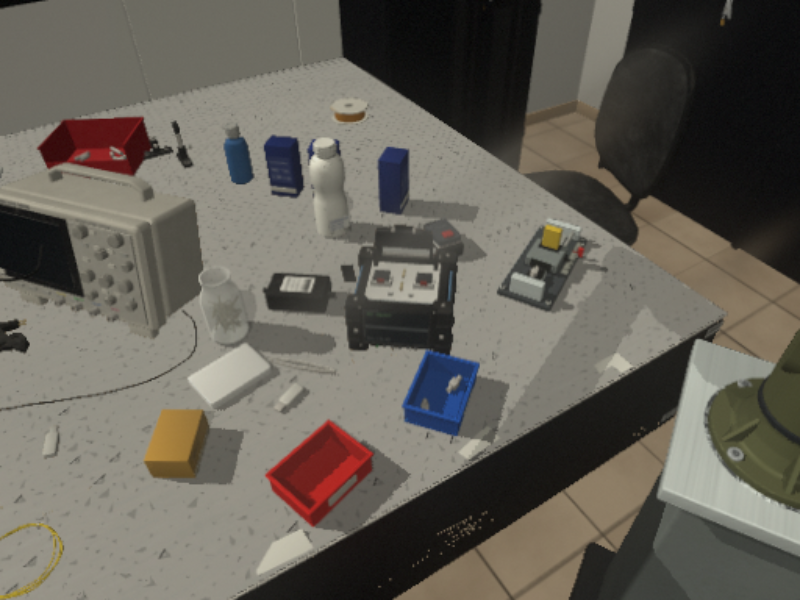

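Top view (800-px scale): red bin at (219,327), blue bin at (338,377), splicer at (410,290), fixture at 500–648 × 362–426 with the yellow grip at (591,394), red mark at (609,423) and reject at (536,393). The side view agrees. The arm is in neither picture. Now measuring.

```bash
python3 - <<'E'
from h import *
def comp(m,off=(0,0)):
    n,l,s,c=cv2.connectedComponentsWithStats(m.astype(np.uint8)); return [(s[i,4],c[i].round(1).tolist(),s[i,:4].tolist()) for i in np.argsort(-s[:,4]) if i and s[i,4]>3][:6]
for n in("top","side"):
    im=cv2.imread(f"pics/{n}0.png");h=cv2.cvtColor(im,cv2.COLOR_BGR2HSV);H,S,V=cv2.split(h)
    print(n,"yel",comp((H>20)&(H<32)&(S>150)&(V>90)))
    print("red",comp(((H<8)|(H>172))&(S>150)&(V>70)))
im=cv2.imread("pics/top0.png");H,S,V=cv2.split(cv2.cvtColor(im,cv2.COLOR_BGR2HSV))
m=(((H<8)|(H>172))&(S>150)&(V>70)).astype(np.uint8);m[:,:100]=0;m[:,180:]=0
c=max(cv2.findContours(m,0,2)[0],key=cv2.contourArea);r=cv2.boxPoints(cv2.minAreaRect(c));P=onz("top",r,.04)
print("redbin",P.round(3).tolist(),P.mean(0))
# plate corners by eye in 800 px image
q=np.array([[501,362],[645,363],[648,425],[501,426]])*.64
print("plate",onz("top",q,.012).round(4).tolist())
print("grip",onz("top",[[591*.64,394*.64]],.082),"reject",onz("top",[[536*.64,393*.64]],.036))
for n,(x,y,w,hh) in(("top",(316,226,104,54)),("side",(312,132,80,70))):
    im=cv2.imread(f"pics/{n}0.png")[y:y+hh,x:x+w]; cv2.imwrite(f"pics/{n}c.png",cv2.resize(im,None,fx=6,fy=6,interpolation=2))
a=cv2.imread("pics/topc.png");b=cv2.imread("pics/sidec.png");b=cv2.copyMakeBorder(b,0,0,0,a.shape[1]-b.shape[1],0)
cv2.imwrite("pics/crop.png",np.vstack([a,b])[:760]); print(a.shape,b.shape)
E
python3 -c "
import cv2;a=cv2.imread('pics/crop.png');cv2.imwrite('pics/crop.png',cv2.resize(a,None,fx=.79,fy=.79,interpolation=3))"
```

```text
top yel [(np.int32(152), [351.1, 67.1], [341, 61, 21, 14]), (np.int32(148), [300.5, 40.9], [291, 34, 20, 15]), (np.int32(142), [250.6, 15.4], [241, 9, 20, 14]), (np.int32(130), [377.7, 252.2], [373, 246, 10, 14]), (np.int32(20), [37.3, 126.4], [33, 121, 10, 10]), (np.int32(18), [32.2, 113.4], [31, 107, 3, 13])]
red [(np.int32(1517), [140.0, 209.3], [115, 189, 51, 41]), (np.int32(55), [348.2, 178.4], [344, 174, 9, 9]), (np.int32(14), [389.7, 271.2], [388, 269, 4, 5]), (np.int32(6), [249.0, 175.7], [248, 174, 3, 4]), (np.int32(6), [260.2, 202.3], [259, 201, 3, 4])]
side yel [(np.int32(140), [352.6, 151.4], [347, 144, 12, 16]), (np.int32(47), [9.6, 379.3], [0, 375, 20, 8]), (np.int32(39), [35.2, 357.4], [27, 344, 13, 27]), (np.int32(26), [11.5, 338.3], [2, 335, 21, 9]), (np.int32(22), [31.1, 338.1], [25, 335, 12, 8]), (np.int32(6), [24.2, 372.8], [23, 372, 3, 3])]
red [(np.int32(2411), [204.0, 301.1], [170, 269, 69, 68]), (np.int32(1152), [64.4, 90.5], [29, 75, 63, 37]), (np.int32(14), [370.9, 160.9], [370, 159, 3, 5]), (np.int32(9), [33.0, 85.0], [29, 81, 9, 9]), (np.int32(5), [26.2, 93.0], [25, 91, 4, 5]), (np.int32(5), [74.4, 98.6], [73, 98, 4, 2])]
redbin [[0.53, 0.426, 0.04], [0.614, 0.408, 0.04], [0.587, 0.29, 0.04], [0.504, 0.309, 0.04]] [0.55881489 0.35823716 0.04      ]
plate [[0.4936, -0.102, 0.012], [0.4862, -0.3423, 0.012], [0.3835, -0.3446, 0.012], [0.389, -0.0997, 0.012]]
grip [[ 0.44260952 -0.23182833  0.082     ]] reject [[ 0.44322894 -0.15422765  0.036     ]]
(324, 624, 3) (420, 624, 3)
```

View pics/crop.png

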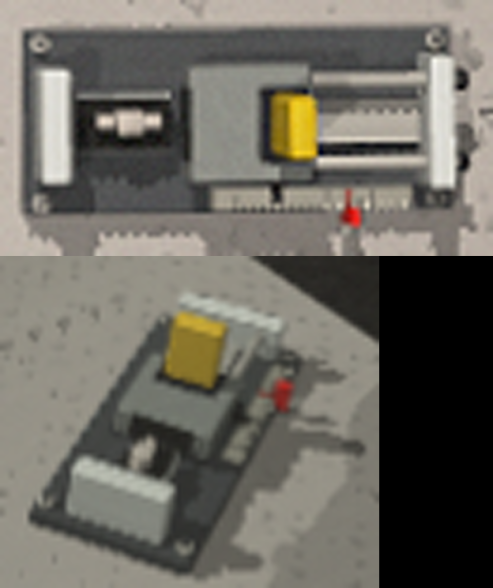

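The crop shows the plate corners at (23,30), (447,27), (450,212) and (25,212). The reject is centred at (129,123), the pointer tip is at (276,195), and the mark's red line is at (348,197).

```bash
cat > fx.py <<'E'
from h import *
c=lambda p:np.array(p,float)/4.74+[316,226]-.4
pl=onz("top",c([[23,30],[447,27],[450,212],[25,212]]),.012)
ux=(pl[0]-pl[1])+(pl[3]-pl[2]);ux[2]=0;ux/=np.linalg.norm(ux)
uy=np.array([-ux[1],ux[0],0])
O=pl.mean(0)-ux*.0175;O[2]=0
def F(P): P=np.atleast_2d(P)-O; return np.c_[P@ux,P@uy,P[:,2]]
def W(f): f=np.array(f,float);return O+ux*f[0]+uy*f[1]+[0,0,f[2]]
E
python3 - <<'E'
from fx import *
print("edges",np.linalg.norm(pl-np.roll(pl,1,0),axis=1),"O",O,"ux",ux,"yaw",np.degrees(np.arctan2(ux[1],ux[0])))
print("reject F",F(onz("top",c([[129,123],[95,122],[162,123]]),.032))*1e3)
print("pointer F",F(onz("top",c([[276,195]]),.0215))*1e3, "markline F",F(onz("top",c([[348,197]]),.0125))*1e3,"marktop",F(onz("top",[[389.7,271.2]],.022))*1e3)
print("grip F",F(onz("top",c([[298,126]]),.082))*1e3)
print("mark side",F(onz("side",[[371.2,160.9]],.02))*1e3)
print("reject W",W([.083,0,.026]),"grip W",W([0,0,.065]))
s=get_state();R=cv2.Rodrigues(s["tool_rot"])[0];print(R.round(3),s["time"])
E
```

```text
edges [0.09812275 0.2331797  0.10078501 0.23331969] O [ 0.44088827 -0.23501915  0.        ] ux [0.02281262 0.99973976 0.        ] yaw 88.69281995695546
reject F [[80.6947384  -0.16762246 32.        ]
 [98.84192172 -0.71660533 32.        ]
 [63.04546258 -0.13777475 32.        ]]
pointer F [[-0.80526325 39.37324664 21.5       ]] markline F [[-42.73749818  41.63038992  12.5       ]] marktop [[-41.85280182  50.99032996  22.        ]]
grip F [[ 2.66774402 -1.5917355  82.        ]]
mark side [[-38.48500976  51.81798557  20.        ]]
reject W [ 0.44278172 -0.15204075  0.026     ] grip W [ 0.44088827 -0.23501915  0.065     ]
[[-0.971  0.238 -0.   ]
 [ 0.238  0.971 -0.002]
 [-0.    -0.002 -1.   ]] 0.1
```

```bash
cat > go.py <<'E'
# usage: go.py x y z yaw(tool y, world deg; 'k' keep)   -> shift in tool axes
import sys; from fx import *
s=get_state();R=cv2.Rodrigues(s["tool_rot"])[0];a=sys.argv[1:]
yaw=np.degrees(np.arctan2(R[1,1],R[0,1]))
print("t",round(s["time"],2),"pos",s["position"].round(4),"yaw",yaw.round(2),"tilt",R[:,2].round(4),"f",s["ft_force"].round(1),"grip",round(s["grip_width"],3))
for i in range(0,len(a),4):
    p=np.array(a[i:i+3],float); w=yaw if a[i+3]=='k' else float(a[i+3])
    print("shift",(R.T@(p-s["position"])).round(4),"spin",round(-((w-yaw+180)%360-180),2))
E
python3 go.py 0.45 0.35 0.43 40 0.47 0.02 0.43 10 0.4427 -0.1543 0.43 -1.3
```

```text
t 0.1 pos [0.155  0.6311 0.4037] yaw 76.2 tilt [-3.0e-04 -1.7e-03 -1.0e+00] f [-0.3 -0.8 -0.1] grip 1.0
shift [-0.3535 -0.2026 -0.0259] spin 36.2
shift [-0.4516 -0.5184 -0.0253] spin 66.2
shift [-0.4667 -0.6941 -0.025 ] spin 77.5
```

step_arm(
  increments=[
    {"tx":-0.3535,"ty":-0.2026,"tz":-0.0259,"spin":36,"claw":0.5},
    {"tx":-0.3535,"ty":-0.2026,"tz":-0.0259,"spin":36,"claw":0.5},
    {"tx":-0.3535,"ty":-0.2026,"tz":-0.0259,"spin":36,"claw":0.5},
    {"tx":-0.3535,"ty":-0.2026,"tz":-0.0259,"spin":36,"claw":0.5},
    {"tx":-0.3535,"ty":-0.2026,"tz":-0.0259,"spin":36,"claw":0.5},
    {"tx":-0.3535,"ty":-0.2026,"tz":-0.0259,"spin":36,"claw":0.5},
    {"tx":-0.3535,"ty":-0.2026,"tz":-0.0259,"spin":36,"claw":0.5},
    {"tx":-0.3535,"ty":-0.2026,"tz":-0.0259,"spin":36,"claw":0.5},
  ],
)

```text
time: 0.77
position: [0.3969, 0.4, 0.4258]
tool_rot: [-1.322, -2.849, 0.0]
ft_force: [0.6, 0.8, -0.3]
grip_width: 0.526
```

```bash
python3 go.py 0.47 0.1 0.43 15 0.47 0.02 0.43 10 0.4427 -0.1543 0.43 -1.3
```

```text
t 0.77 pos [0.3969 0.4    0.4258] yaw 40.21 tilt [-3.e-04 -1.e-04 -1.e+00] f [ 0.6  0.8 -0.3] grip 0.526
shift [-0.2763 -0.1378 -0.0042] spin 25.21
shift [-0.3374 -0.1895 -0.0042] spin 30.21
shift [-0.4529 -0.3229 -0.0041] spin 41.51
```

step_arm(
  increments=[
    {"tx":-0.2763,"ty":-0.1378,"tz":-0.0042,"spin":25},
    {"tx":-0.2763,"ty":-0.1378,"tz":-0.0042,"spin":25},
    {"tx":-0.2763,"ty":-0.1378,"tz":-0.0042,"spin":25},
    {"tx":-0.2763,"ty":-0.1378,"tz":-0.0042,"spin":25},
    {"tx":-0.2763,"ty":-0.1378,"tz":-0.0042,"spin":25},
    {"tx":-0.2763,"ty":-0.1378,"tz":-0.0042,"spin":25},
    {"tx":-0.2763,"ty":-0.1378,"tz":-0.0042,"spin":25},
    {"tx":-0.3374,"ty":-0.1895,"tz":-0.0042,"spin":30},
  ],
)

```text
invalid input at $.increments[0]: expected keys claw, tx, ty, tz, spin
```

```bash
python3 go.py 0.4427 -0.1543 0.43 -1.3 0.4427 -0.1543 0.3 -1.3
```

```text
t 0.77 pos [0.3969 0.4    0.4258] yaw 40.21 tilt [-3.e-04 -1.e-04 -1.e+00] f [ 0.6  0.8 -0.3] grip 0.526
shift [-0.4529 -0.3229 -0.0041] spin 41.51
shift [-0.4529 -0.3228  0.1259] spin 41.51
```

step_arm(
  increments=[
    {"tx":-0.2763,"ty":-0.1378,"tz":-0.0042,"spin":25,"claw":0.5},
    {"tx":-0.2763,"ty":-0.1378,"tz":-0.0042,"spin":25,"claw":0.5},
    {"tx":-0.2763,"ty":-0.1378,"tz":-0.0042,"spin":25,"claw":0.5},
    {"tx":-0.2763,"ty":-0.1378,"tz":-0.0042,"spin":25,"claw":0.5},
    {"tx":-0.2763,"ty":-0.1378,"tz":-0.0042,"spin":25,"claw":0.5},
    {"tx":-0.2763,"ty":-0.1378,"tz":-0.0042,"spin":25,"claw":0.5},
    {"tx":-0.2763,"ty":-0.1378,"tz":-0.0042,"spin":25,"claw":0.5},
    {"tx":-0.3374,"ty":-0.1895,"tz":-0.0042,"spin":30,"claw":0.5},
  ],
)

```text
time: 1.43
position: [0.4671, 0.0747, 0.4299]
tool_rot: [2.016, 2.409, 0.001]
ft_force: [0.2, 0.6, -0.1]
grip_width: 0.501
```

```bash
python3 go.py 0.4427 -0.1543 0.43 -1.3 0.4427 -0.1543 0.3 -1.3
```

```text
t 1.43 pos [0.4671 0.0747 0.4299] yaw 10.16 tilt [ 8.e-04 -1.e-04 -1.e+00] f [ 0.2  0.6 -0.1] grip 0.501
shift [-2.211e-01 -6.440e-02 -1.000e-04] spin 11.46
shift [-0.2211 -0.0645  0.1299] spin 11.46
```

step_arm(
  increments=[
    {"tx":-0.2211,"ty":-0.0644,"tz":0,"spin":11.5,"claw":0.5},
    {"tx":-0.2211,"ty":-0.0644,"tz":0,"spin":11.5,"claw":0.5},
    {"tx":-0.2211,"ty":-0.0644,"tz":0,"spin":11.5,"claw":0.5},
    {"tx":-0.2211,"ty":-0.0644,"tz":0,"spin":11.5,"claw":0.5},
    {"tx":-0.2211,"ty":-0.0644,"tz":0.0,"spin":11.5,"claw":0.5},
    {"tx":-0.2211,"ty":-0.0645,"tz":0.13,"spin":11.5,"claw":0.5},
    {"tx":-0.2211,"ty":-0.0645,"tz":0.13,"spin":11.5,"claw":0.5},
    {"tx":-0.2211,"ty":-0.0645,"tz":0.13,"spin":11.5,"claw":0.5},
  ],
)

```text
time: 2.1
position: [0.442, -0.1523, 0.3059]
tool_rot: [2.248, 2.193, 0.005]
ft_force: [1.1, 0.9, -2.2]
grip_width: 0.495
```

```bash
python3 go.py 0.4427 -0.1543 0.23 -1.3
python3 - <<'E'
from fx import *
im=imaging.get_image("side");P=proj("side",[W([.083,0,.03])])[0];x,y=(P-[70,55]).astype(int)
cv2.imwrite("pics/s1.png",cv2.resize(im[max(y,0):y+110,x:x+140],None,fx=5,fy=5,interpolation=2));print(x,y)
E
```

```text
t 2.1 pos [ 0.442  -0.1523  0.3059] yaw -1.4 tilt [ 0.0032  0.0012 -1.    ] f [ 1.1  0.9 -2.2] grip 0.495
shift [-0.0021  0.0005  0.0759] spin -0.1
271 120
```

View pics/s1.png

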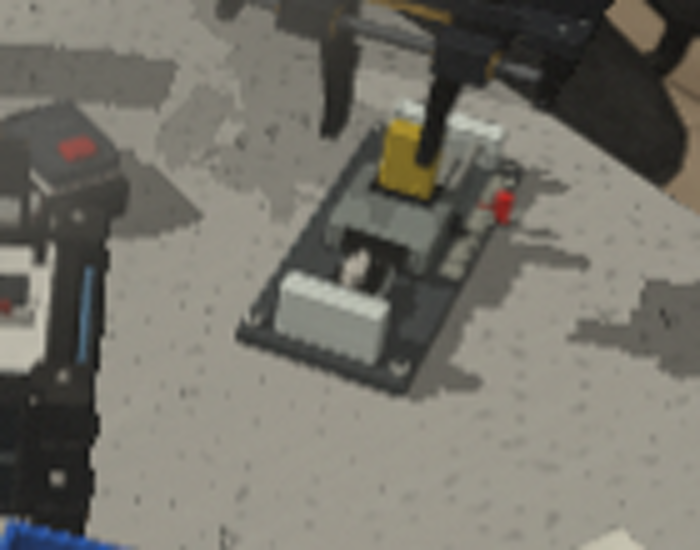

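The side view shows both fingers over the fixture, at crop (335,130) and (430,160), straddling the nest line. I'll descend to 28 mm tip height and close.

step_arm(
  increments=[
    {"tx":-0.002,"ty":0.0007,"tz":0.03,"spin":0,"claw":0.5},
    {"tx":-0.002,"ty":0.0007,"tz":0.06,"spin":0,"claw":0.5},
    {"tx":-0.002,"ty":0.0007,"tz":0.08,"spin":0,"claw":0.5},
    {"tx":-0.002,"ty":0.0007,"tz":0.085,"spin":0,"claw":0.5},
    {"tx":-0.002,"ty":0.0007,"tz":0.085,"spin":0,"claw":0.5},
    {"tx":-0.002,"ty":0.0007,"tz":0.085,"spin":0,"claw":0.5},
  ],
)

```text
time: 2.65
position: [0.4438, -0.1531, 0.2228]
tool_rot: [2.246, 2.196, 0.001]
ft_force: [-0.0, -0.3, 0.3]
grip_width: 0.502
```

```bash
python3 go.py 0.4430 -0.1543 0.2105 -1.3
```

```text
t 2.65 pos [ 0.4438 -0.1531  0.2228] yaw -1.29 tilt [ 9.e-04 -2.e-04 -1.e+00] f [-0.  -0.3  0.3] grip 0.502
shift [-0.0012 -0.0007  0.0123] spin 0.01
```

step_arm(
  increments=[
    {"tx":-0.001,"ty":-0.0007,"tz":0.012,"spin":0,"claw":0.5},
    {"tx":-0.001,"ty":-0.0007,"tz":0.012,"spin":0,"claw":0.3},
    {"tx":-0.001,"ty":-0.0007,"tz":0.012,"spin":0,"claw":0.0},
    {"tx":-0.001,"ty":-0.0007,"tz":0.012,"spin":0,"claw":0.0},
    {"tx":-0.001,"ty":-0.0007,"tz":0.012,"spin":0,"claw":0.0},
    {"tx":-0.001,"ty":-0.0007,"tz":0.012,"spin":0,"claw":0.0},
    {"tx":-0.001,"ty":-0.0007,"tz":0.012,"spin":0,"claw":0.0},
    {"tx":-0.001,"ty":-0.0007,"tz":0.012,"spin":0,"claw":0.0},
  ],
  force=20,
)

```text
time: 3.32
position: [0.4427, -0.1541, 0.2102]
tool_rot: [2.246, 2.196, 0.001]
ft_force: [0.3, 0.6, 2.8]
grip_width: 0.136
```

```bash
python3 go.py 0.443 -0.154 0.45 k
```

```text
t 3.32 pos [ 0.4427 -0.1541  0.2102] yaw -1.29 tilt [ 9.e-04  2.e-04 -1.e+00] f [0.3 0.6 2.8] grip 0.136
shift [ 2.000e-04  5.000e-04 -2.398e-01] spin -0.0
```

Gripped: 0.136 × 87 mm = 11.8 mm. Lifting.

step_arm(
  increments=[
    {"tx":0,"ty":0,"tz":-0.01,"spin":0,"claw":0.0},
    {"tx":0,"ty":0,"tz":-0.03,"spin":0,"claw":0.0},
    {"tx":0,"ty":0,"tz":-0.06,"spin":0,"claw":0.0},
    {"tx":0,"ty":0,"tz":-0.095,"spin":0,"claw":0.0},
    {"tx":0,"ty":0,"tz":-0.13,"spin":0,"claw":0.0},
    {"tx":0,"ty":0,"tz":-0.165,"spin":0,"claw":0.0},
    {"tx":0,"ty":0,"tz":-0.2,"spin":0,"claw":0.0},
    {"tx":0,"ty":0,"tz":-0.235,"spin":0,"claw":0.0},
  ],
)

```text
time: 3.98
position: [0.4415, -0.1547, 0.4471]
tool_rot: [2.247, 2.195, 0.002]
ft_force: [0.9, -0.1, -0.3]
grip_width: 0.134
```

```bash
python3 go.py 0.47 0.02 0.45 10 0.5 0.14 0.45 30 0.5588 0.3582 0.45 77
```

```text
t 3.98 pos [ 0.4415 -0.1547  0.4471] yaw -1.36 tilt [ 9.e-04  5.e-04 -1.e+00] f [ 0.9 -0.1 -0.3] grip 0.134
shift [ 0.1753  0.0243 -0.0028] spin -11.36
shift [ 0.296   0.0515 -0.0027] spin -31.36
shift [ 0.5155  0.1051 -0.0025] spin -78.36
```

step_arm(
  increments=[
    {"tx":0.02,"ty":0.003,"tz":0,"spin":-2,"claw":0.0},
    {"tx":0.055,"ty":0.008,"tz":0,"spin":-5,"claw":0.0},
    {"tx":0.09,"ty":0.013,"tz":0,"spin":-9,"claw":0.0},
    {"tx":0.13,"ty":0.019,"tz":0,"spin":-14,"claw":0.0},
    {"tx":0.17,"ty":0.024,"tz":0,"spin":-19,"claw":0.0},
    {"tx":0.21,"ty":0.032,"tz":0,"spin":-25,"claw":0.0},
    {"tx":0.25,"ty":0.042,"tz":0,"spin":-31,"claw":0.0},
    {"tx":0.29,"ty":0.051,"tz":0,"spin":-37,"claw":0.0},
  ],
)

```text
time: 4.65
position: [0.4998, 0.1362, 0.4455]
tool_rot: [1.427, 2.798, 0.001]
ft_force: [-0.2, 0.6, 0.1]
grip_width: 0.134
```

```bash
python3 go.py 0.5588 0.3582 0.45 77
```

```text
t 4.65 pos [0.4998 0.1362 0.4455] yaw 35.97 tilt [ 8.e-04  3.e-04 -1.e+00] f [-0.2  0.6  0.1] grip 0.134
shift [ 0.145   0.1781 -0.0044] spin -41.03
```

step_arm(
  increments=[
    {"tx":0.024,"ty":0.03,"tz":0,"spin":-7,"claw":0.0},
    {"tx":0.048,"ty":0.06,"tz":0,"spin":-14,"claw":0.0},
    {"tx":0.072,"ty":0.089,"tz":0,"spin":-21,"claw":0.0},
    {"tx":0.096,"ty":0.119,"tz":0,"spin":-28,"claw":0.0},
    {"tx":0.12,"ty":0.148,"tz":0,"spin":-35,"claw":0.0},
    {"tx":0.145,"ty":0.178,"tz":0,"spin":-41,"claw":0.0},
    {"tx":0.145,"ty":0.178,"tz":0.02,"spin":-41,"claw":0.0},
    {"tx":0.145,"ty":0.178,"tz":0.05,"spin":-41,"claw":0.0},
  ],
)

```text
time: 5.32
position: [0.56, 0.3601, 0.397]
tool_rot: [0.356, 3.117, 0.005]
ft_force: [1.1, -1.2, -0.8]
grip_width: 0.132
```

```bash
python3 go.py 0.5588 0.3582 0.26 77
python3 - <<'E'
from fx import *
im=imaging.get_image("top");cv2.imwrite("pics/t2.png",cv2.resize(im[130:300,60:300],None,fx=3,fy=3,interpolation=2))
im=imaging.get_image("side");cv2.imwrite("pics/s2.png",cv2.resize(im[180:384,120:360],None,fx=2.5,fy=2.5,interpolation=2))
E
```

```text
t 5.32 pos [0.56   0.3601 0.397 ] yaw 76.97 tilt [ 0.0049  0.003  -1.    ] f [ 1.1 -1.2 -0.8] grip 0.132
shift [ 0.0013 -0.0026  0.137 ] spin -0.03
```

View pics/s2.png

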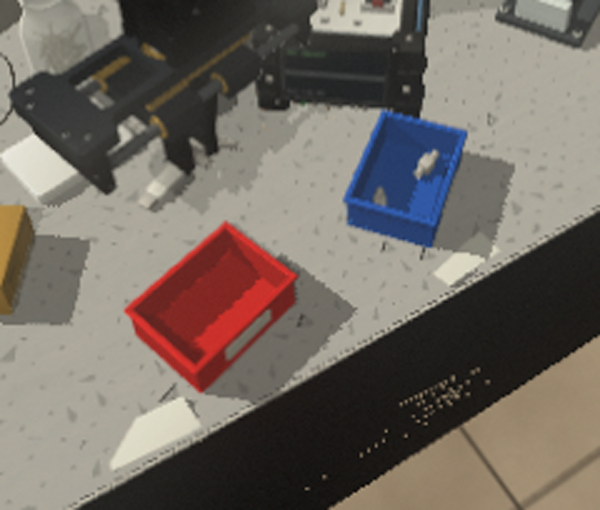

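The side view shows the red bin empty and centred around crop (212,305). The gripper's closed fingers are at crop (195,160). I'll check that against the projection.

Run:
```python
from fx import *
s=get_state()["position"]
print((proj("side",[s-[0,0,.182],[.5588,.3582,.04]])-[120,180])*2.5)
m=cv2.imread("pics/side0.png");H,S,V=cv2.split(cv2.cvtColor(m,cv2.COLOR_BGR2HSV))
b=(((H<8)|(H>172))&(S>150)&(V>70)).astype(np.uint8);b[:240]=0
c=max(cv2.findContours(b,0,2)[0],key=cv2.contourArea).reshape(-1,2)
print(c[c[:,1].argmin()],c[c[:,0].argmin()],c[c[:,0].argmax()],onz("side",c[[c[:,1].argmin(),c[:,0].argmin(),c[:,0].argmax()]],.04).round(3))
```

```text
[[190.77021325 154.01750451]
 [213.64747481 288.72452106]]
[210 269] [170 303] [238 291] [[0.587 0.299 0.04 ]
 [0.612 0.407 0.04 ]
 [0.506 0.318 0.04 ]]
```

step_arm(
  increments=[
    {"tx":0.001,"ty":-0.001,"tz":0.035,"spin":0,"claw":0.0},
    {"tx":0.001,"ty":-0.001,"tz":0.07,"spin":0,"claw":0.0},
    {"tx":0.001,"ty":-0.001,"tz":0.105,"spin":0,"claw":0.0},
    {"tx":0.001,"ty":-0.001,"tz":0.135,"spin":0,"claw":0.0},
    {"tx":0.001,"ty":-0.001,"tz":0.16,"spin":0,"claw":0.0},
    {"tx":0.001,"ty":-0.001,"tz":0.18,"spin":0,"claw":0.0},
    {"tx":0.001,"ty":-0.001,"tz":0.19,"spin":0,"claw":0.0},
    {"tx":0.001,"ty":-0.001,"tz":0.19,"spin":0,"claw":0.0},
  ],
)

```text
time: 6.08
position: [0.5582, 0.3549, 0.2037]
tool_rot: [-0.364, -3.118, 0.004]
ft_force: [-1.2, -1.0, -0.7]
grip_width: 0.136
```

```bash
python3 go.py 0.5588 0.3600 0.198 77
```

```text
t 6.08 pos [0.5582 0.3549 0.2037] yaw 76.67 tilt [-0.0025 -0.0022 -1.    ] f [-1.2 -1.  -0.7] grip 0.136
shift [0.0006 0.0051 0.0056] spin -0.33
```

step_arm(
  increments=[
    {"tx":0,"ty":0.002,"tz":0.005,"spin":0,"claw":0.0},
    {"tx":0,"ty":0.002,"tz":0.005,"spin":0,"claw":0.2},
    {"tx":0,"ty":0.002,"tz":0.005,"spin":0,"claw":0.3},
    {"tx":0,"ty":0.002,"tz":0.005,"spin":0,"claw":0.3},
    {"tx":0,"ty":0.002,"tz":0.005,"spin":0,"claw":0.3},
    {"tx":0,"ty":0.002,"tz":-0.03,"spin":0,"claw":0.3},
    {"tx":0,"ty":0.002,"tz":-0.065,"spin":0,"claw":0.3},
    {"tx":0,"ty":0.002,"tz":-0.1,"spin":0,"claw":0.3},
  ],
)

```text
time: 6.75
position: [0.5589, 0.3573, 0.3059]
tool_rot: [-0.364, -3.12, 0.001]
ft_force: [0.3, 1.1, -0.4]
grip_width: 0.297
```

step_arm(
  increments=[
    {"tx":0,"ty":0,"tz":-0.04,"spin":0,"claw":0.3},
    {"tx":0,"ty":0,"tz":-0.08,"spin":0,"claw":0.3},
    {"tx":0,"ty":0,"tz":-0.12,"spin":0,"claw":0.3},
    {"tx":0,"ty":0,"tz":-0.14,"spin":0,"claw":0.3},
    {"tx":0,"ty":0,"tz":-0.14,"spin":0,"claw":0.3},
  ],
)

```text
time: 7.17
position: [0.56, 0.3573, 0.4525]
tool_rot: [0.363, 3.112, 0.013]
ft_force: [0.0, -0.4, 0.8]
grip_width: 0.299
```

```bash
python3 go.py 0.5 0.14 0.43 80 0.47 -0.02 0.43 88.7 0.4409 -0.235 0.43 88.7
python3 - <<'E'
from h import *
im=imaging.get_image("side");cv2.imwrite("pics/s3.png",cv2.resize(im[180:384,120:360],None,fx=2.5,fy=2.5,interpolation=2))
E
```

```text
t 7.17 pos [0.56   0.3573 0.4525] yaw 76.69 tilt [ 0.0095  0.0072 -0.9999] f [ 0.  -0.4  0.8] grip 0.299
shift [ 0.0085 -0.2255  0.0204] spin -3.31
shift [ 0.0009 -0.3881  0.019 ] spin -12.01
shift [-0.0203 -0.604   0.0171] spin -12.01
```

View pics/s3.png

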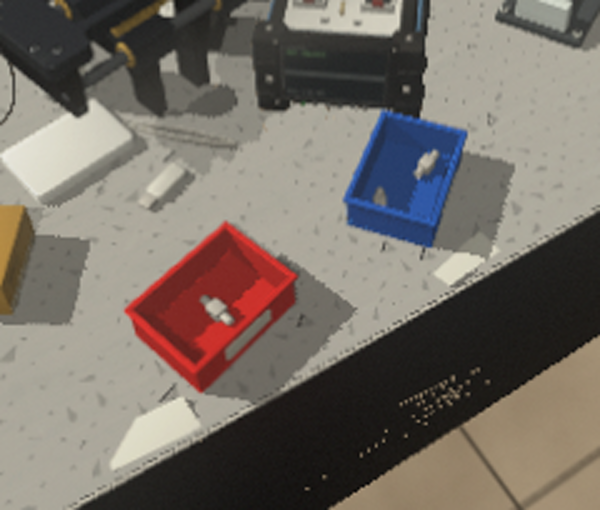

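The adapter lies in the red bin at crop (217,310). The blue bin is unchanged. Now to the slide grip.

step_arm(
  increments=[
    {"tx":-0.001,"ty":-0.025,"tz":0,"spin":-1,"claw":0.5},
    {"tx":-0.002,"ty":-0.065,"tz":0,"spin":-2,"claw":0.5},
    {"tx":-0.003,"ty":-0.105,"tz":0,"spin":-4,"claw":0.5},
    {"tx":-0.004,"ty":-0.145,"tz":0,"spin":-6,"claw":0.5},
    {"tx":-0.006,"ty":-0.185,"tz":0,"spin":-8,"claw":0.5},
    {"tx":-0.007,"ty":-0.225,"tz":0,"spin":-10,"claw":0.5},
    {"tx":-0.008,"ty":-0.265,"tz":0,"spin":-12,"claw":0.5},
    {"tx":-0.01,"ty":-0.305,"tz":0,"spin":-12,"claw":0.5},
  ],
)

```text
time: 7.88
position: [0.4974, 0.0566, 0.4434]
tool_rot: [-0.033, -3.139, 0.0]
ft_force: [1.1, -0.1, 0.7]
grip_width: 0.498
```

step_arm(
  increments=[
    {"tx":0.004,"ty":-0.04,"tz":0,"spin":0,"claw":0.5},
    {"tx":0.008,"ty":-0.08,"tz":0,"spin":0,"claw":0.5},
    {"tx":0.01,"ty":-0.12,"tz":0,"spin":0,"claw":0.5},
    {"tx":0.013,"ty":-0.16,"tz":0,"spin":0,"claw":0.5},
    {"tx":0.016,"ty":-0.2,"tz":0,"spin":0,"claw":0.5},
    {"tx":0.02,"ty":-0.23,"tz":0,"spin":0,"claw":0.5},
    {"tx":0.02,"ty":-0.25,"tz":0,"spin":0,"claw":0.5},
    {"tx":0.02,"ty":-0.25,"tz":0,"spin":0,"claw":0.5},
  ],
)

```text
time: 8.55
position: [0.4711, -0.1963, 0.4439]
tool_rot: [-0.049, -3.14, 0.003]
ft_force: [0.1, -0.3, 0.3]
grip_width: 0.5
```

```bash
python3 go.py 0.4409 -0.235 0.3 88.7 0.4409 -0.235 0.2285 88.7; python3 -c "
from h import *;print(get_state()['joint_positions'].round(2))"
```

```text
t 8.55 pos [ 0.4711 -0.1963  0.4439] yaw 88.22 tilt [-0.0014 -0.0017 -1.    ] f [ 0.1 -0.3  0.3] grip 0.5
shift [ 0.0288 -0.0394  0.144 ] spin -0.48
shift [ 0.0287 -0.0393  0.2155] spin -0.48
[-0.46 -0.02  0.8   1.76  0.02  1.4   1.88]
```

step_arm(
  increments=[
    {"tx":0.015,"ty":-0.02,"tz":0.02,"spin":-0.5,"claw":0.5},
    {"tx":0.029,"ty":-0.039,"tz":0.04,"spin":-0.5,"claw":0.5},
    {"tx":0.029,"ty":-0.039,"tz":0.075,"spin":-0.5,"claw":0.5},
    {"tx":0.029,"ty":-0.039,"tz":0.11,"spin":-0.5,"claw":0.5},
    {"tx":0.029,"ty":-0.039,"tz":0.13,"spin":-0.5,"claw":0.5},
    {"tx":0.029,"ty":-0.039,"tz":0.13,"spin":-0.5,"claw":0.5},
    {"tx":0.029,"ty":-0.039,"tz":0.13,"spin":-0.5,"claw":0.5},
  ],
)

```text
time: 9.13
position: [0.4428, -0.2285, 0.3136]
tool_rot: [-0.021, -3.138, -0.001]
ft_force: [0.7, -0.3, 1.1]
grip_width: 0.499
```

```bash
python3 go.py 0.4409 -0.235 0.2285 88.7
python3 - <<'E'
from fx import *
im=imaging.get_image("side")
cv2.imwrite("pics/s4.png",cv2.resize(im[100:210,290:430],None,fx=5,fy=5,interpolation=2))
E
```

```text
t 9.13 pos [ 0.4428 -0.2285  0.3136] yaw 89.24 tilt [-3.4e-03  5.0e-04 -1.0e+00] f [ 0.7 -0.3  1.1] grip 0.499
shift [ 0.0016 -0.0066  0.0851] spin 0.54
```

View pics/s4.png

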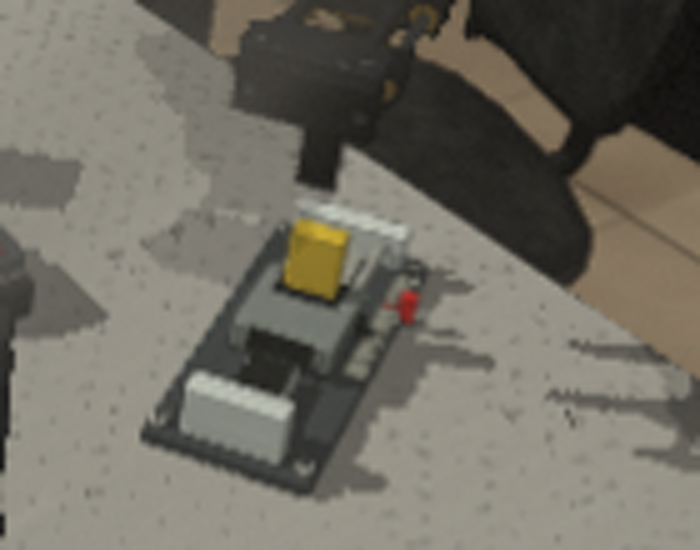

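The nest is clear and the fingers hang above the yellow grip, at crop (318,260). Descending.

step_arm(
  increments=[
    {"tx":0.001,"ty":-0.002,"tz":0.03,"spin":0.3,"claw":0.5},
    {"tx":0.001,"ty":-0.002,"tz":0.055,"spin":0.3,"claw":0.5},
    {"tx":0.001,"ty":-0.002,"tz":0.075,"spin":0.3,"claw":0.5},
    {"tx":0.001,"ty":-0.002,"tz":0.083,"spin":0.3,"claw":0.5},
    {"tx":0.001,"ty":-0.002,"tz":0.083,"spin":0.3,"claw":0.5},
    {"tx":0.001,"ty":-0.002,"tz":0.083,"spin":0.3,"claw":0.5},
  ],
)

```text
time: 9.68
position: [0.443, -0.2316, 0.2331]
tool_rot: [0.029, 3.14, -0.001]
ft_force: [-0.4, -1.2, 0.8]
grip_width: 0.504
```

```bash
python3 go.py 0.4409 -0.235 0.2285 88.7
python3 - <<'E'
from fx import *
print(F([get_state()["position"]])*1e3)
E
```

```text
t 9.68 pos [ 0.443  -0.2316  0.2331] yaw 88.93 tilt [ 1.7e-03 -6.0e-04 -1.0e+00] f [-0.4 -1.2  0.8] grip 0.504
shift [ 0.0021 -0.0034  0.0046] spin 0.23
[[  3.46212697  -2.07109558 233.0531797 ]]
```

step_arm(
  increments=[
    {"tx":0.002,"ty":-0.002,"tz":0.004,"spin":0.2,"claw":0.5},
    {"tx":0.002,"ty":-0.002,"tz":0.004,"spin":0.2,"claw":0.3},
    {"tx":0.002,"ty":-0.002,"tz":0.004,"spin":0.2,"claw":0.1},
    {"tx":0.002,"ty":-0.002,"tz":0.004,"spin":0.2,"claw":0.0},
    {"tx":0.002,"ty":-0.002,"tz":0.004,"spin":0.2,"claw":0.0},
    {"tx":0.002,"ty":-0.002,"tz":0.004,"spin":0.2,"claw":0.0},
    {"tx":0.002,"ty":-0.002,"tz":0.004,"spin":0.2,"claw":0.0},
    {"tx":0.002,"ty":-0.002,"tz":0.004,"spin":0.2,"claw":0.0},
  ],
  force=40,
)

```text
time: 10.35
position: [0.4402, -0.2344, 0.228]
tool_rot: [0.035, 3.14, -0.004]
ft_force: [0.8, -4.7, -1.1]
grip_width: 0.154
```

```bash
python3 go.py 0.4409 -0.235 0.2285 88.7;  python3 - <<'E'
from fx import *
s=get_state();R=cv2.Rodrigues(s["tool_rot"])[0];print(F([s["position"]])*1e3, "40mm pull in tool:",R.T@(-ux*.04),"uy in tool",R.T@uy)
E
```

```text
t 10.35 pos [ 0.4402 -0.2344  0.228 ] yaw 88.71 tilt [ 9.0e-04 -2.3e-03 -1.0e+00] f [ 0.8 -4.7 -1.1] grip 0.154
shift [-0.0008 -0.0006 -0.0005] spin 0.01
[[  0.60940877   0.74088125 227.97606913]] 40mm pull in tool: [ 1.12963442e-05 -3.99998919e-02  9.23032524e-05] uy in tool [ 9.99999492e-01  2.80174458e-04 -9.68442712e-04]
```

step_arm(
  increments=[
    {"tx":0,"ty":-0.005,"tz":0,"spin":0,"claw":0.0},
    {"tx":0,"ty":-0.012,"tz":0,"spin":0,"claw":0.0},
    {"tx":0,"ty":-0.019,"tz":0,"spin":0,"claw":0.0},
    {"tx":0,"ty":-0.026,"tz":0,"spin":0,"claw":0.0},
    {"tx":0,"ty":-0.033,"tz":0,"spin":0,"claw":0.0},
    {"tx":0,"ty":-0.038,"tz":0,"spin":0,"claw":0.0},
    {"tx":0,"ty":-0.038,"tz":0,"spin":0,"claw":0.0},
    {"tx":0,"ty":-0.038,"tz":0,"spin":0,"claw":0.0},
  ],
)

```text
time: 11.02
position: [0.44, -0.269, 0.2279]
tool_rot: [-0.033, -3.14, -0.01]
ft_force: [-2.1, 8.2, 9.4]
grip_width: 0.157
```

step_arm(
  increments=[
    {"tx":0,"ty":0,"tz":0,"spin":0,"claw":0.0},
    {"tx":0,"ty":0,"tz":0,"spin":0,"claw":0.0},
  ],
)

```text
time: 11.18
position: [0.44, -0.2688, 0.2279]
tool_rot: [-0.032, -3.14, -0.01]
ft_force: [-1.0, 9.0, 7.7]
grip_width: 0.16
```

```bash
python3 go.py 0.4409 -0.235 0.2285 88.7;  python3 - <<'E'
from fx import *
print(F([get_state()["position"]])*1e3)
a=imaging.get_image("top");b=imaging.get_image("side");cv2.imwrite("pics/top5.png",a);cv2.imwrite("pics/side5.png",b)
A=cv2.resize(a[226:286,312:422],None,fx=6,fy=6,interpolation=2);B=cv2.resize(b[145:185,340:390],None,fx=6,fy=6,interpolation=2)
B=cv2.copyMakeBorder(B,0,0,0,660-300,0);cv2.imwrite("pics/c5.png",np.vstack([A,B]))
E
```

```text
t 11.18 pos [ 0.44   -0.2688  0.2279] yaw 88.83 tilt [-0.0011  0.0066 -1.    ] f [-1.   9.   7.7] grip 0.16
shift [-0.0002  0.0338 -0.0004] spin 0.13
[[-3.37585030e+01  9.75192948e-02  2.27891041e+02]]
```

View pics/c5.png

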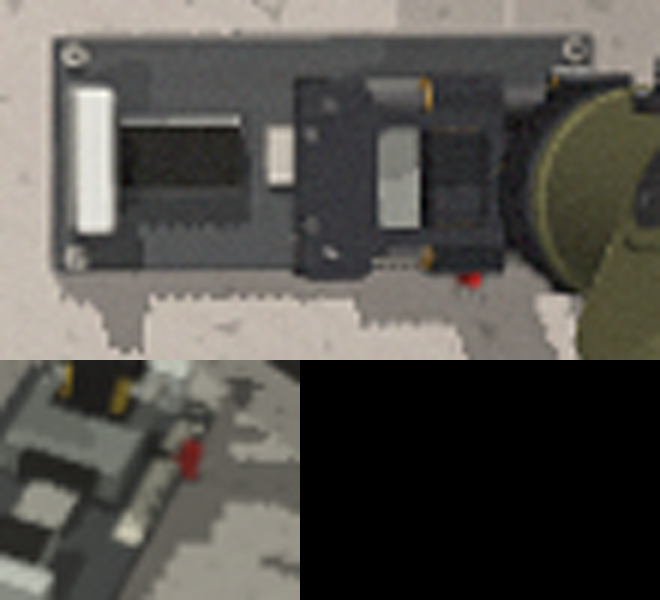

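In the top view the gripper hides the pointer and only the clamp shows, at (470,280). The side view shows the clamp at (190,458), with the pointer just short of it. Forward kinematics, corrected for tilt, put the slide at about 33 mm; my measurement wants about 41.5 mm.

step_arm(
  increments=[
    {"tx":0,"ty":-0.004,"tz":0,"spin":0,"claw":0.0},
    {"tx":0,"ty":-0.0075,"tz":0,"spin":0,"claw":0.0},
    {"tx":0,"ty":-0.0075,"tz":0,"spin":0,"claw":0.0},
    {"tx":0,"ty":-0.0075,"tz":0,"spin":0,"claw":0.0},
    {"tx":0,"ty":-0.0075,"tz":0,"spin":0,"claw":0.0},
  ],
)

```text
time: 11.7
position: [0.4399, -0.276, 0.2279]
tool_rot: [-0.032, -3.14, -0.011]
ft_force: [-2.3, 10.0, 9.6]
grip_width: 0.158
```

Run:
```python
from fx import *
s=get_state();R=cv2.Rodrigues(s["tool_rot"])[0];print("hold F",F([s["position"]+R[:,2]*.1635])*1e3,s["ft_force"],s["grip_width"],R[:,2])
b=np.mean([imaging.get_image("side").astype(float) for _ in range(5)],0).astype(np.uint8);cv2.imwrite("pics/side6.png",b)
cr=[cv2.resize(cv2.imread(f"pics/side{k}.png")[148:180,345:385],None,fx=10,fy=10,interpolation=cv2.INTER_CUBIC) for k in(0,6)]
cv2.imwrite("pics/c6.png",np.hstack(cr))
# predictions in crop coordinates
for t in(36,38,40,42,44): print(t,"pointer",((proj("side",[W([-t/1e3,.043,.0215])])-[345,148]+.5)*10).round(0),"clamp",((proj("side",[W([-t/1e3,.052,.019])])-[345,148]+.5)*10).round(0))
print("home ptr",((proj("side",[W([0,.043,.0215])])-[345,148]+.5)*10).round(0))
```

```text
hold F [[-39.80445989   0.2286146   64.40725225]] [-2.30944156  9.95797149  9.56920157] 0.15775728221656798 [-0.00109761  0.0072988  -0.99997276]
36 pointer [[237. 126.]] clamp [[265. 141.]]
38 pointer [[239. 122.]] clamp [[266. 138.]]
40 pointer [[241. 119.]] clamp [[268. 134.]]
42 pointer [[243. 115.]] clamp [[270. 131.]]
44 pointer [[245. 112.]] clamp [[272. 127.]]
home ptr [[201. 190.]]
```

View pics/c6.png

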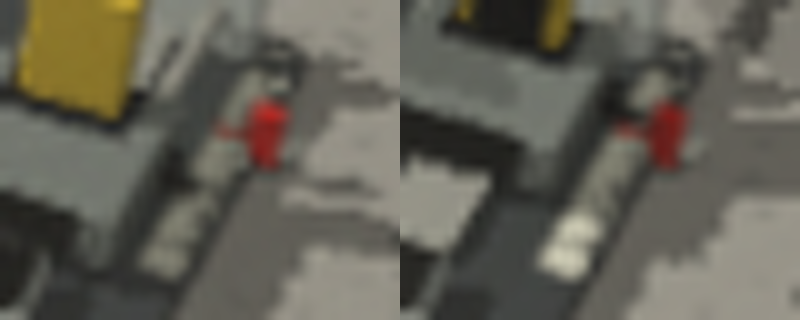

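At home (left) the pointer tip is at (195,183). Now (right) the dark pointer is near (630,97), and the red line runs from (617,130) to the clamp at (668,135). The pointer stands 9 mm above the strip, so I'll read profiles along the pointer's path to account for its height.

Run:
```python
from fx import *
xs=np.arange(8,-62,-1.0)
def samp(k,n,y,z):
    im=cv2.imread(f"pics/{n}{k}.png").astype(np.float32);uv=proj(n,[W([x/1e3,y,z]) for x in xs]).astype(np.float32)
    return cv2.remap(im,uv[:,:1].copy(),uv[:,1:].copy(),cv2.INTER_LINEAR)[:,0]
for y in(.037,.040,.043):
  for k in(0,6):
    v=samp(k,"side",y,.0215).sum(1)/3; print("ptr",y,"img",k," ".join(f"{int(x)}:{int(g)}" for x,g in zip(xs,v) if (k==0 and x>-15) or (k==6 and x<-28)))
for n in("side","top"):
 for nm,y,z in(("line",.040,.0125),("line",.044,.0125),("clamp",.052,.019),("clamp",.052,.025)):
  v=samp(0,n,y,z);r=np.clip(v[:,2]-v[:,1]-20,0,None);r[xs>-25]=0;print(n,nm,y,z,"x",(r*xs).sum()/r.sum(),r.max())
```

```text
ptr 0.037 img 0 8:62 7:58 6:55 5:52 4:49 3:46 2:42 1:38 0:38 -1:39 -2:42 -3:45 -4:48 -5:54 -6:58 -7:62 -8:67 -9:73 -10:77 -11:80 -12:82 -13:83 -14:84
ptr 0.037 img 6 -29:68 -30:65 -31:61 -32:57 -33:51 -34:48 -35:45 -36:42 -37:39 -38:35 -39:33 -40:35 -41:38 -42:41 -43:45 -44:51 -45:56 -46:61 -47:67 -48:71 -49:76 -50:81 -51:83 -52:84 -53:84 -54:83 -55:82 -56:82 -57:83 -58:84 -59:85 -60:85 -61:86
ptr 0.04 img 0 8:86 7:81 6:75 5:70 4:66 3:62 2:59 1:56 0:53 -1:50 -2:55 -3:62 -4:69 -5:78 -6:85 -7:91 -8:96 -9:100 -10:104 -11:108 -12:114 -13:114 -14:114
ptr 0.04 img 6 -29:88 -30:82 -31:77 -32:71 -33:66 -34:60 -35:55 -36:53 -37:50 -38:47 -39:44 -40:42 -41:45 -42:53 -43:62 -44:71 -45:79 -46:88 -47:92 -48:96 -49:99 -50:104 -51:109 -52:114 -53:114 -54:113 -55:112 -56:111 -57:111 -58:112 -59:110 -60:109 -61:108
ptr 0.043 img 0 8:103 7:98 6:94 5:90 4:87 3:84 2:82 1:80 0:79 -1:79 -2:78 -3:80 -4:88 -5:94 -6:99 -7:104 -8:108 -9:111 -10:113 -11:114 -12:115 -13:117 -14:118
ptr 0.043 img 6 -29:94 -30:88 -31:83 -32:78 -33:74 -34:70 -35:66 -36:63 -37:60 -38:58 -39:57 -40:57 -41:57 -42:57 -43:65 -44:72 -45:79 -46:84 -47:90 -48:95 -49:97 -50:100 -51:103 -52:107 -53:111 -54:114 -55:113 -56:112 -57:112 -58:111 -59:110 -60:108 -61:103
side line 0.04 0.0125 x -43.114582309340776 13.032227
side line 0.044 0.0125 x -53.71891288373729 53.953125
side clamp 0.052 0.019 x -41.331817033105885 84.65625
side clamp 0.052 0.025 x -36.54721743108578 104.887695
top line 0.04 0.0125 x -42.76921916361492 47.367188
top line 0.044 0.0125 x -42.573729903026646 43.566406
top clamp 0.052 0.019 x -43.234061762944314 168.4043
top clamp 0.052 0.025 x -41.58955499260849 169.18652
```

The pointer profile minimum moved from about -0.7 to -39.7 mm, so travel is about 39.3 mm; FK gives 40. The mark line is at -42.7 (top view) and -43.1 (side view), against a home pointer of -0.8. Target travel is about 41.8 mm, so I'll pull about 2.2 mm more.

step_arm(
  increments=[
    {"tx":0,"ty":-0.0022,"tz":0,"spin":0,"claw":0.0},
    {"tx":0,"ty":-0.0022,"tz":0,"spin":0,"claw":0.0},
    {"tx":0,"ty":-0.0022,"tz":0,"spin":0,"claw":0.0},
    {"tx":0,"ty":-0.0022,"tz":0,"spin":0,"claw":0.0},
    {"tx":0,"ty":-0.0022,"tz":0,"spin":0,"claw":0.0},
    {"tx":0,"ty":-0.0022,"tz":0,"spin":0,"claw":0.0},
  ],
)

```text
time: 12.45
position: [0.4399, -0.2781, 0.2279]
tool_rot: [-0.031, -3.14, -0.012]
ft_force: [-1.5, 10.5, 9.9]
grip_width: 0.16
```

Run:
```python
from fx import *
s=get_state();R=cv2.Rodrigues(s["tool_rot"])[0];print("hold F",F([s["position"]+R[:,2]*.1635])*1e3,s["ft_force"],s["grip_width"])
b=np.mean([imaging.get_image("side").astype(float) for _ in range(5)],0).astype(np.uint8);cv2.imwrite("pics/side7.png",b)
xs=np.arange(-28,-62,-1.0)
def samp(k,n,y,z,o=0):
    im=cv2.imread(f"pics/{n}{k}.png").astype(np.float32);uv=proj(n,[W([(x+o)/1e3,y,z]) for x in xs]).astype(np.float32)
    return cv2.remap(im,uv[:,:1].copy(),uv[:,1:].copy(),cv2.INTER_LINEAR)[:,0].sum(1)/3
for y in(.037,.04,.043):
  h=samp(0,"side",y,.0215,40);cs=[]
  for k in(6,7):
    v=samp(k,"side",y,.0215); d=np.clip(85-v,0,None); print(y,k,"min",xs[v.argmin()],"edge",np.interp(70,v[v.argmin():],xs[v.argmin():]),"home min",xs[h.argmin()]+40,"edge",np.interp(70 if y<.043 else 90,h[h.argmin():],xs[h.argmin():])+40)
c=imaging.get_image("side");cv2.imwrite("pics/c7.png",cv2.resize(b[100:190,290:410],None,fx=6,fy=6,interpolation=2))
```

```text
hold F [[-41.84303455   0.21112963  64.40793039]] [-1.50058389 10.45296927  9.88678225] 0.15979050037714984
0.037 6 min -39.0 edge -47.58624513698349 home min 0.0 edge -8.45936028467466
0.037 7 min -43.0 edge -49.14934088243202 home min 0.0 edge -8.45936028467466
0.04 6 min -40.0 edge -43.803769664316725 home min -1.0 edge -4.05614005291762
0.04 7 min -40.0 edge -45.990772779700116 home min -1.0 edge -4.05614005291762
0.043 6 min -41.0 edge -43.62302798110409 home min -2.0 edge -4.235062210648145
0.043 7 min -41.0 edge -44.06191950464396 home min -2.0 edge -4.235062210648145
```

View pics/c7.png

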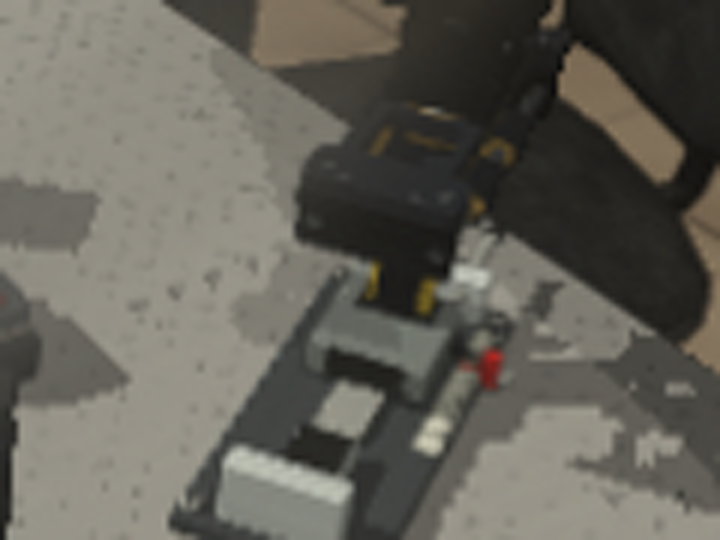

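The grip is held and the slide stays open, with its pointer beside the red clamp at (490,370). Travel reads 42.0 mm by FK and 40.7–41.9 mm by image edges, against a target of about 41.8 mm. Handing in.

```bash
python3 -c "
from h import *
s=get_state();print(s['time'],s['position'],s['grip_width'],s['ft_force']);print(workorder.close_job())"
```

```text
12.75 [ 0.43991253 -0.27808276  0.22789946] 0.161050485274567 [-2.09404916 10.28319837  9.97856954]
the job is handed in; nothing more can be done
None
```

I dropped the rejected adapter into the red bin, then pulled the slide to the red mark. I handed the job in at 12.75 s with the gripper still holding the slide there at 40 N.

- **Adapter:** a picture taken after the drop shows it lying inside the red bin, with the blue bin and its two adapters unchanged. I took no close look at the other table items afterwards, but nothing touched them as far as I saw.
- **Slide travel:** the arm's own position gives 42.0 mm. Side-view edge readings gave 41.9 and 40.7 mm, and a third, unreliable one about 40 mm.
- **Mark position:** I put it at about 41.8 mm of travel. The clearest readings, of the red line, gave 41.9 mm (top view) and 42.3 mm (side view). The side view of the clamp gave 40.5 mm, but that depends on an assumed height.
- **Remaining uncertainty:** the pointer should be level with the mark to about 1 mm. The gripper hid it from the top camera during the pull, so I could only check it from the side.
- **Forces:** the force readings stayed below about 15 N, and the last one was steady.

I viewed 10 pictures, the full budget.

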